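# Index the jeweller's cross-slide jig on its drop pin

## Task

The cross-slide of the ring drilling jig has come off its locating hole: take hold of or push its wooden knob and slide the carriage about over the bed, so that the loose steel drop pin riding in its boss drags its tip over the hidden plate until it falls into the one blind hole there. Work the carriage a little if the pin only catches; leave the pin fully home, its head down flat on the boss, and let go of everything. Never pull the pin out of its boss, do not force or jam it, and leave the other things on the bench where they are.

Things in the scene. Friction and masses are not known exactly. Their poses are not given: they have to be found in the camera images.
- bed: Fixed steel jig bed, 330x280x26 mm. Origin: underside, on the bench, straight below the pin's axis at the start; slab spans x -190..140, y -140..140 mm. Its x, y are the slide directions, z up. Sunk in it, hidden under the carriage, is a level plate, top 24 mm above the origin, with one blind hole 20 mm wide, 19 deep, centred anywhere in x -54..-14, y -26..26 mm of this frame: it can only be felt.
- saddle (a joint): Travel of the carriage along the bed's -x axis, m: 0 at the start, stop at 0.064. The pin axis is at bed x = minus this value. Friction about 1 N plus 4 N per m/s; no spring.
- carriage (a joint): Travel of the carriage along the bed's +y axis, m: 0 at the start, stops at -0.032 and 0.032. The pin axis is at bed y = this value. Friction about 1 N plus 4 N per m/s; no spring.
- knob (a point): Grip point on the axis of the upright round wooden knob, 29 mm thick here, 60 mm tall; its top is 17 mm above this point, the carriage's top face (aluminium plate 200x158x12 mm) 43 mm below; 85 mm above the bench. The axis is 95 mm from the pin's, on the bed's -x side; space round it is free. The carriage only slides level in the bed's x and y: it cannot lift, tip or turn.
- boss_top (a point): Centre of the top rim of the round steel boss on the carriage (44 mm outside diameter, 30 mm tall) in whose upright bore the pin rides; 72 mm above the bench.
- pin: Loose upright steel drop pin, 72 mm long: 16 mm shaft, last 10 mm tapered to a 10 mm flat tip, head 32 mm wide, 10 thick. Origin: centre of the tip, z up the shaft. Rides in the boss with 1 mm play on the hidden plate, head 14 mm above the boss; home, the head lies on the boss (origin 10 mm above bench), locking the carriage. Drops or catches if slid at 40 mm/s within 4 mm of the hole's centre.
- mug: Copper coloured mug, 80 mm wide, 95 mm tall; origin centre of its underside. Bystander.
- jar: Jar with a white cap, 60 mm wide, 70 mm tall; origin centre of its underside. Bystander.
- hammer: Small hammer, 200 mm long, lying flat. Bystander.
- bench_block: Steel bench block 60 x 60 x 30 mm lying on the far rim of the bed, beyond the carriage; origin centre of its underside. Bystander.
- mandrel_stand: Tapered steel mandrel standing upright on a round foot, foot 70 mm wide, 150 mm tall; origin centre of its underside. Bystander.
- sanding_stick: Flat wooden stick 160 x 24 x 10 mm lying by the bed; origin centre of its underside. Bystander.
- pliers: Flat-nosed pliers with dark grips, 150 x 50 x 12 mm, lying by the bed's +y side; origin centre of the underside. Bystander.

How it is judged:
By the outcome, as a careful person would: the job done as asked, in the order asked, and still so for the second after the job is handed in, with the robot touching nothing.
It also fails if it takes over 58 s, if anything falls off the work surface, if the arm or the gripper's body presses on something with over 40 N, if the wrist force passes 120 N, or if a joint passes its speed limit or range.

## Robot

A 6-joint arm with a two-finger parallel gripper is mounted at the origin on the work surface. World frame = base frame: x ahead of the robot, y to its left, z up, the work surface at z = 0. Lengths are in mm, angles in rad, forces in N, time in s.
With the tool pointing down it reaches from about 350 to 850 mm from the base axis. Payload 8.1 kg.
Tool frame: the origin (TCP) lies at the very end of the fingers, on their centre line; the grasp point (between the pads) lies 19 mm behind it (bot.pinch_z is the distance from the TCP to the grasp point, in mm); z points along the fingers, y is the line along which they close (so a half turn about z gives the same grasp; the last joint's range is limited). The gripper opens to 85 mm and grips with 20 to 120 N. Pads are 22 mm wide; open, the fingers measure 114 mm over their backs; the gripper's body (76 mm by 85 mm) begins 54 mm behind the grasp point. The pads swing forward as they close: fully open they stand 13 mm farther back than shut.
Start: joints at [1.103, 0.13, 1.488, -0, 1.523, -0.085], TCP at [224.091, 556.587, 231.292] pointing down, gripper open.
Joint ranges: [-2.96, 2.96], [-0.89, 2.26], [0.02, 2.5], [-1.34, 4.48], [0, 2.73], [-2.66, 2.66]. Speed limits (rad/s): [2.39, 2.39, 2.79, 3.14, 3.14, 3.14].

## Interface

Orientations are given as a 3x3 rotation matrix whose columns are the frame's x, y, z axes.
In Python, from cell import bot gives the robot as it stands.
- The arm moves only by the tool step_arm, never from a script. Its argument "series" is text: rows parted by semicolons, each of 6 numbers parted by spaces: the shift along the tool's x, y, z in cm, then the turn, a rotation vector about the tool's x, y, z in rad. A call has 1 to 12 rows; each row is the pose to reach, as a shift and turn from the pose commanded when the call began, along the tool's axes at that moment; what a row does not reach only later rows make up. A row lasts 1/12 s, in which the tool goes at most 41.7 mm and 7.16 degrees, less where a joint would pass 70% of its speed; a pose out of reach is approached as far as the arm can. A call with a gripper value outside its range is refused whole. "gripper" is the finger opening in cm, from 0 to 8.54, set as the call begins (left out, the last holds). The fingers move at their own pace and stop on an object; "grip_force" is the grip in N (left out, the last holds). Time passes only in rows, so rows that repeat a pose let the fingers close. It gives the time, the measured TCP pose, the force, the opening and the grip force at its end, in the units of the state.
- bot.get_obs(): the state, without advancing time (a new reading comes with each control period).
- bot.grab_frame(name): name is "scene" or "top" or "wrist"; returns (picture, depth): 384x512x3 uint8, red, green, blue; 384x512 float32, mm along the optical axis (not along the pixel's ray), 0 where there is no reading.
- bot.camera_model(name): a dict with "K" (3x3 intrinsics, pixels), "R" (3x3) and "t" (3): a world point X has camera coordinates R X + t. Camera axes: x right, y down, z forward; pixel columns grow to the right and rows downward; lengths in mm; the calibration is good to about 2 mm. A picture is of the moment at which its call begins: read the wrist's pose just before it. camera_model takes no time and is no camera call; for the wrist camera it gives the pose at the moment of the call.
- bot.close_job(): hands the job in; it is judged then, once.
Trained networks look in the newest picture that a camera, given by its name, has taken for a name from the list of things; names that differ only in an ending like _2 or _b are one class to them, and where a whole thing is asked for, a point or a joint stands for the part that bears it (a point fixed in the world has none). Each returns a list of dicts, best first, with "p" (0 to 1); they miss things now and then, are a little off and sometimes report something else, mostly with a low value. They report only what shows in the picture. A call takes as long as a camera call.
- bot.boxes_of(target, camera): "at" ([x, y, z] in mm, in world coordinates, good to about 4 mm: the middle of the surface that is visible of it).
- bot.spot_point(target, camera): "at" ([x, y, z] in mm, in world coordinates, good to about 4 mm: a listed point, or the origin of a listed thing).
The state is a dict: "t": time; "q": joint angles; "joint_vel": joint speeds; "joint_torque": joint torques, N m; "tool_pos": TCP position; "eef_rot": TCP orientation; "ft_force": force on the tool from outside, world axes, zero at the start; "moment": the same for the moment, N m; "grip_width": finger opening in mm; "gripper_force": force on a finger pad.
Only numpy, scipy, OpenCV 4.12 (cv2) and the standard library are available. Lean on these libraries where they do the work, as an engineer would, in place of code of your own. Each camera call takes 0.05 s, during which the arm holds its last target. There are 200 camera calls.

## Working session

There is one attempt and no reset: what is moved stays moved. The work goes in short steps, Python scripts to look and compute and a tool call to move; the robot and the scene stay as the last step left them, time stands still between calls to the robot, and variables do not carry over. Pictures are saved under pics/ and viewed, at most 10 in all, crops included, and the job is handed in when it is done.

Besides the shell and the picture viewer there is one more tool, called in YAML: its name, and indented under it one key for each argument. step_arm: Moves the arm, as the interface text tells. Its arguments: {"type":"object","properties":{"series":{"type":"string"},"gripper":{"type":"number"},"grip_force":{"type":"number"}},"required":["series"]}

```bash
mkdir -p pics
python3 - <<'E'
from cell import bot
import cv2,numpy as np
ims=[]
for c in ("scene","top"):
    im,d=bot.grab_frame(c); ims.append(im)
    for n in ("knob","boss_top","pin","bench_block","pliers","bed"):
        r=bot.spot_point(n,c); print(c,n,[(np.round(x["at"],1).tolist(),round(x["p"],2)) for x in r[:2]])
cv2.imwrite("pics/a.png",cv2.resize(np.vstack(ims),(400,600))[:,:,::-1])
cv2.imwrite("pics/top.png",ims[1][:,:,::-1])
o=bot.get_obs();print(o["t"],o["tool_pos"],o["eef_rot"],o["ft_force"])
E
```

```text
scene knob [([511.0, -90.0, 88.7], 0.71), ([495.1, 423.1, 2.1], 0.57)]
scene boss_top [([611.7, -91.4, 70.7], 0.66)]
scene pin [([608.3, -94.1, 24.9], 0.51)]
scene bench_block [([715.4, -160.1, 29.1], 0.76)]
scene pliers [([584.6, 99.2, -0.5], 0.58)]
scene bed [([609.9, -93.0, 0.3], 0.6)]
top knob [([515.9, -94.5, 83.9], 0.69)]
top boss_top [([609.1, -91.7, 68.7], 0.66)]
top pin [([610.9, -94.9, 21.9], 0.56)]
top bench_block [([714.2, -165.7, 23.4], 0.74)]
top pliers [([584.0, 99.3, 0.2], 0.66)]
top bed [([608.3, -91.6, 4.5], 0.92)]
0.7 [224.10613208 556.59897878 231.33148041] [[-9.27638059e-01  3.73480423e-01  7.12739442e-05]
 [ 3.73480426e-01  9.27638060e-01  4.05643739e-05]
 [-5.09664238e-05  6.42484802e-05 -9.99999997e-01]] [-0.08539499 -0.05989805  0.39019306]
```

View pics/top.png

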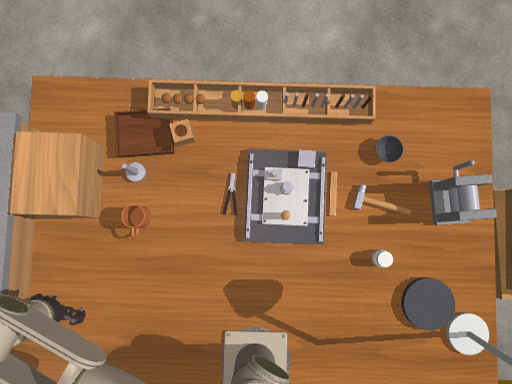

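View pics/a.png

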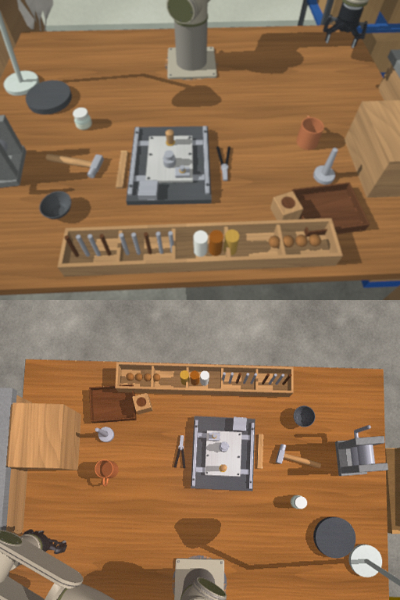

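Top view: the bed is near (286,197), with the knob at (286,215), boss and pin at (286,187), and the block at (307,157). The knob is about (513,-92,86) and the boss about (610,-92,70) from both views. Both heights agree with the text.

step_arm:
  series: "-2 -2 0.1 0 0 0.05; -4.5 -4.3 0.3 0 0 0.11; -7 -6.8 0.4 0 0 0.17; -9.5 -9.2 0.5 0 0 0.23; -12 -11.6 0.7 0 0 0.29; -14.5 -14 0.9 0 0 0.35; -17 -16.4 1 0 0 0.41; -19.5 -18.8 1.1 0 0 0.47; -22 -21.3 1.3 0 0 0.53; -24 -23.2 1.4 0 0 0.58; -25.5 -24.7 1.5 0 0 0.6; -25.5 -24.7 1.5 0 0 0.6"
  gripper: 6
  grip_force: 20

```text
t: 1.7
tool_pos: [369.6, 229.2, 216.3]
eef_rot: [[-0.551, 0.835, 0.001], [0.835, 0.551, -0.001], [-0.001, 0.0, -1.0]]
ft_force: [-0.0, -0.7, 0.8]
grip_width: 60.1
gripper_force: 0.0
```

```bash
cat > h.py <<'E'
from cell import bot
import numpy as np
def rel(p):
    o=bot.get_obs();return o["eef_rot"].T@(np.array(p)-o["tool_pos"])/10
def cloud(c):
    im,d=bot.grab_frame(c);m=bot.camera_model(c)
    v,u=np.indices(d.shape);P=np.stack([u*d,v*d,d],-1)@np.linalg.inv(m["K"]).T
    return im,(P-m["t"])@m["R"],d>0
E
python3 - <<'E'
from h import *
import cv2
im,P,ok=cloud("top")
x,y,z=P[...,0],P[...,1],P[...,2]
near=ok&(abs(x-590)<220)&(abs(y+92)<160)
b=near&(z>15)&(z<33)
r=cv2.minAreaRect(P[b][:,:2].astype(np.float32));print(r)
k=near&(z>90)&(z<110);print([P[k&(x<555)].mean(0),P[k&(x>=555)].mean(0)],P[k&(x<555)][:,2].max())
o=bot.get_obs();print(o["t"],o["tool_pos"],o["eef_rot"]);print(rel([513,-92,200]))
E
```

```text
((586.4541015625, -93.12031555175781), (280.9960632324219, 330.5783386230469), 88.8481216430664)
[array([515.68049704, -90.48227908, 100.13420636]), array([610.70072772, -93.48016687,  96.07645683])] 107.10654322240848
1.75 [369.07844858 230.75114571 216.42472094] [[-5.51861347e-01  8.33935723e-01  5.12821535e-04]
 [ 8.33935832e-01  5.51861420e-01 -1.39745441e-06]
 [-2.84171808e-04  4.26889053e-04 -9.99999869e-01]]
[-34.85738192  -5.80995942   1.64989759]
```

step_arm:
  series: "-2 -0.3 0.1 0 0 0.05; -5 -0.8 0.3 0 0 0.11; -8 -1.2 0.4 0 0 0.17; -11.5 -1.8 0.5 0 0 0.23; -15 -2.3 0.7 0 0 0.29; -18.5 -2.9 0.9 0 0 0.35; -22 -3.5 1 0 0 0.41; -25.5 -4.1 1.1 0 0 0.47; -29 -4.7 1.3 0 0 0.53; -32 -5.1 1.5 0 0 0.58; -34.5 -5.6 1.6 0 0 0.605; -34.8 -5.6 1.6 0 0 0.605"

```text
t: 2.75
tool_pos: [516.0, -91.0, 199.9]
eef_rot: [[0.02, 1.0, 0.0], [1.0, -0.02, -0.001], [-0.001, 0.0, -1.0]]
ft_force: [0.4, -0.3, -0.1]
grip_width: 60.1
gripper_force: 0.0
```

Run:
```python
from h import *
import cv2
im,P,ok=cloud("wrist")
x,y,z=P[...,0],P[...,1],P[...,2]
cv2.imwrite("pics/w.png",im[:,:,::-1])
for c in("wrist",):
  for n in("knob","boss_top","pin"): print(n,[(np.round(a["at"],1),a["p"]) for a in bot.spot_point(n,c)[:2]])
k=ok&(abs(x-515)<35)&(abs(y+91)<35)&(z>75)&(z<115)
q=P[k]; print(len(q), q.min(0),q.max(0))
t=q[q[:,2]>q[:,2].max()-8];print(t.mean(0))
o=bot.get_obs();print(o["t"],o["tool_pos"],o["eef_rot"]);print(rel([515.5,-91,66]))
```

```text
knob [(array([514.5, -92.5,  86.2]), 0.6)]
boss_top [(array([608.1, -93.7,  70.8]), 0.72)]
pin [(array([609.9, -97.7,  27.3]), 0.8)]
1171 [ 499.99997637 -102.77124844   75.52947628] [528.23008504 -74.31061533 105.43266602]
[513.90907781 -87.67277948 101.71159813]
2.95 [514.72480495 -87.03843016 200.17249528] [[ 1.54329104e-02  9.99880809e-01 -4.39049930e-04]
 [ 9.99880653e-01 -1.54325927e-02  7.18133877e-04]
 [ 7.11272603e-04 -4.50080426e-04 -9.99999646e-01]]
[-0.40445667  0.08966284 13.41692625]
```

View pics/w.png

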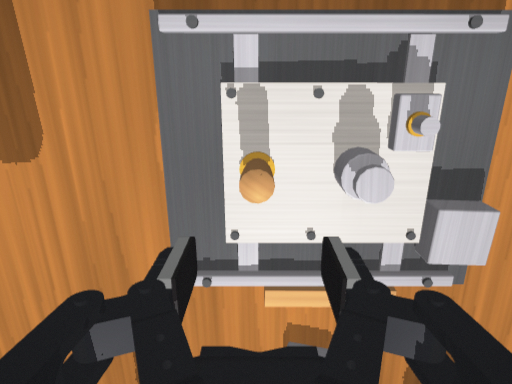

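Wrist view: the knob top is at (257,185), the pin head at (375,183) and a side clamp at (427,125). The fingers straddle the knob with room to spare. The arm was still settling, so I'll descend and check the pose again.

step_arm:
  series: "0 0 1.5 0 0 0; 0 0 4 0 0 0; -0.1 0 7 0 0 0; -0.1 0 9.5 0 0 0; -0.1 0 11 0 0 0; -0.1 0 12 0 0 0; -0.1 0 12.5 0 0 0; -0.1 0 12.5 0 0 0"

```text
t: 3.62
tool_pos: [514.4, -88.4, 74.8]
eef_rot: [[0.016, 1.0, -0.001], [1.0, -0.016, 0.0], [0.0, -0.001, -1.0]]
ft_force: [0.1, 0.9, 0.4]
grip_width: 60.1
gripper_force: 0.0
```

Run:
```python
from h import *
a=bot.get_obs()["tool_pos"]
for i in range(2):
  print([(np.round(a["at"],1),round(a["p"],2)) for a in (bot.grab_frame("wrist"),bot.spot_point("knob","wrist"))[1][:2]])
  o=bot.get_obs();print(a,o["t"],o["tool_pos"])
im,P,ok=cloud("wrist")
x,y,z=P[...,0],P[...,1],P[...,2]
k=ok&(abs(x-515)<22)&(abs(y+91)<30)&(z>75)&(z<115);q=P[k]
print(len(q),q.min(0),q.max(0)) if len(q) else 0
```

```text
[(array([515.3, -93.7,  86.6]), 0.73)]
[514.35617367 -88.36047426  74.76357296] 3.7167 [515.63086262 -89.16642853  76.55482816]
[(array([514.6, -92.9,  87.4]), 0.92)]
[514.35617367 -88.36047426  74.76357296] 3.8167 [515.95864452 -89.52837263  76.89620414]
4223 [ 500.33153684 -105.02832625   75.00660757] [528.92081469 -75.40452785 104.87641845]
```

step_arm:
  series: "-0.1 0 0.5 0 0 0; -0.2 0 1 0 0 0; -0.2 0 1 0 0 0"

```text
t: 4.12
tool_pos: [514.0, -91.5, 64.2]
eef_rot: [[0.017, 1.0, -0.001], [1.0, -0.017, 0.0], [0.0, -0.001, -1.0]]
ft_force: [-0.1, -1.3, -0.4]
grip_width: 59.7
gripper_force: 0.0
```

step_arm:
  series: "0 0 0 0 0 0; 0 0 0 0 0 0; 0 0 0 0 0 0; 0 0 0 0 0 0; 0 0 0 0 0 0; 0 0 0 0 0 0; 0 0 0 0 0 0"
  gripper: 2
  grip_force: 25

```text
t: 4.7
tool_pos: [514.3, -91.4, 65.4]
eef_rot: [[0.017, 1.0, -0.001], [1.0, -0.017, -0.0], [-0.0, -0.001, -1.0]]
ft_force: [-4.7, -0.2, 4.7]
grip_width: 28.2
gripper_force: 25.0
```

step_arm:
  series: "-0.3 -0.2 0 0 0 0; -0.6 -0.4 0 0 0 0; -0.9 -0.6 0 0 0 0; -1.2 -0.8 0 0 0 0; -1.5 -1 0 0 0 0; -1.8 -1.2 0 0 0 0; -2.1 -1.35 0 0 0 0; -2.4 -1.5 0 0 0 0; -2.6 -1.6 0 0 0 0; -2.8 -1.7 0 0 0 0; -2.8 -1.7 0 0 0 0"

```text
t: 5.62
tool_pos: [497.1, -119.7, 65.4]
eef_rot: [[0.017, 1.0, -0.0], [1.0, -0.017, -0.0], [-0.0, -0.0, -1.0]]
ft_force: [-0.1, 0.1, 0.6]
grip_width: 28.0
gripper_force: 25.0
```

step_arm:
  series: "0.2 0 0 0 0 0; 0.5 0 0 0 0 0; 0.8 0 0 0 0 0; 1.1 0 0 0 0 0; 1.4 0 0 0 0 0; 1.7 0 0 0 0 0; 2 0 0 0 0 0; 2.3 0 0 0 0 0; 2.6 0 0 0 0 0; 2.8 0 0 0 0 0"

```text
t: 6.45
tool_pos: [497.8, -90.5, 65.4]
eef_rot: [[0.017, 1.0, 0.0], [1.0, -0.017, 0.0], [0.0, 0.0, -1.0]]
ft_force: [0.1, -0.7, 2.6]
grip_width: 28.3
gripper_force: 25.1
```

step_arm:
  series: "0.3 0 0 0 0 0; 0.6 0 0 0 0 0; 0.9 0 0 0 0 0; 1.2 0 0 0 0 0; 1.5 0 0 0 0 0; 1.8 0 0 0 0 0; 2.1 0 0 0 0 0; 2.4 0 0 0 0 0; 2.7 0 0 0 0 0; 2.8 -0.2 0 0 0 0; 2.8 -0.4 0 0 0 0; 2.8 -0.55 0 0 0 0"

```text
t: 7.45
tool_pos: [494.5, -67.2, 65.7]
eef_rot: [[0.018, 1.0, 0.005], [1.0, -0.018, -0.007], [-0.007, 0.005, -1.0]]
ft_force: [13.1, -24.4, -13.0]
grip_width: 26.8
gripper_force: 22.6
```

step_arm:
  series: "-0.2 0 0 0 0 0; -0.5 0 0 0 0 0; -0.8 0 0 0 0 0; -1.1 0 0 0 0 0; -1.4 0 0 0 0 0; -1.7 0 0 0 0 0; -2 0 0 0 0 0; -2.3 0 0 0 0 0; -2.6 0 0 0 0 0; -2.8 0 0 0 0 0"

```text
t: 8.28
tool_pos: [493.7, -78.7, 65.5]
eef_rot: [[0.015, 1.0, 0.002], [1.0, -0.015, 0.021], [0.021, 0.002, -1.0]]
ft_force: [8.3, 72.3, 15.1]
grip_width: 27.0
gripper_force: 45.6
```

step_arm:
  series: "0.5 0.1 0 0 0 0; 1 0.2 0 0 0 0; 1.4 0.2 0 0 0 0; 1.7 0.2 0 0 0 0; 1.8 0.2 0 0 0 0; 1.8 0.2 0 0 0 0"

```text
t: 8.78
tool_pos: [494.7, -73.1, 65.4]
eef_rot: [[0.017, 1.0, 0.0], [1.0, -0.017, -0.0], [-0.0, 0.0, -1.0]]
ft_force: [1.1, 1.1, 3.7]
grip_width: 27.0
gripper_force: 36.8
```

Run:
```python
from h import *
import cv2
im,P,ok=cloud("wrist")
for n in("knob","boss_top","pin"): print(n,[(np.round(a["at"],1),round(a["p"],2)) for a in bot.spot_point(n,"wrist")[:2]])
cv2.imwrite("pics/w2.png",im[:,:,::-1])
x,y,z=P[...,0],P[...,1],P[...,2]
im2,T,k2=cloud("top")
for n in("knob","boss_top","pin"): print(n,[(np.round(a["at"],1),round(a["p"],2)) for a in bot.spot_point(n,"top")[:2]])
for Q,o in((P,ok),(T,k2)):
  m=o&(abs(Q[...,0]-591)<12)&(abs(Q[...,1]+75)<14); print(np.percentile(Q[m][:,2],[5,25,50,75,95]))
print(bot.get_obs()["tool_pos"])
```

```text
knob [(array([495.3, -86. ,  84.4]), 0.67)]
boss_top []
pin []
knob []
boss_top [(array([590. , -88.4,  70.1]), 0.98)]
pin [(array([589.7, -87.6,   4. ]), 0.47)]
[43.113594   63.82976951 73.90298149 82.91194268 83.72478497]
[40.8008564  73.54725272 79.7204494  82.76688286 86.08029262]
[494.63163953 -73.356183    65.37510608]
```

View pics/w2.png

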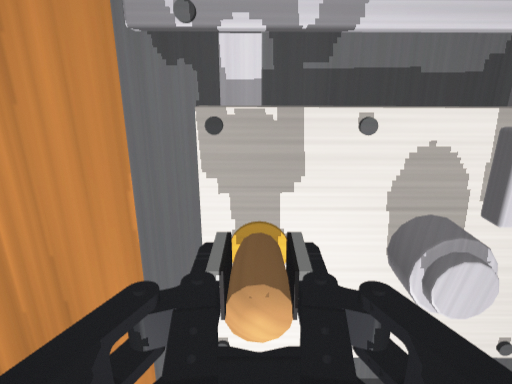

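The pin seems to have dropped: the head in the wrist view, around (455,285), sits on the boss, with its top near z 83 against 82 when home. The pads slipped along the knob. I'll let go, back off and check.

step_arm:
  series: "0 0 0 0 0 0; 0 0 0 0 0 0; 0 0 0 0 0 0; 0 0 0 0 0 0; 0 0 0 0 0 0"
  gripper: 6.5

```text
t: 9.6
tool_pos: [494.2, -73.0, 64.9]
eef_rot: [[0.017, 1.0, -0.001], [1.0, -0.017, 0.0], [0.0, -0.001, -1.0]]
ft_force: [0.4, 0.4, 0.9]
grip_width: 64.9
gripper_force: 0.0
```

step_arm:
  series: "0 0 -1 0 0 0; 0 0 -3.5 0 0 0; 0 0 -6.5 0 0 0; 0 0 -9.5 0 0 0; 0 0 -12 0 0 0; 0 2 -13 0 0 0; 0 3.5 -13 0 0 0; 0 3.5 -13 0 0 0; 0 3.5 -13 0 0 0; 0 3.5 -13 0 0 0; 0 3.5 -13 0 0 0"

```text
t: 10.52
tool_pos: [528.5, -73.5, 194.7]
eef_rot: [[0.017, 1.0, -0.002], [1.0, -0.017, 0.0], [0.0, -0.002, -1.0]]
ft_force: [0.1, 0.4, -0.3]
grip_width: 65.2
gripper_force: 0.0
```

Run:
```python
from h import *
import cv2
bot.grab_frame("wrist")
im,P,ok=cloud("wrist")
for n in("boss_top","pin"): print(n,[(np.round(a["at"],1),round(a["p"],2)) for a in bot.spot_point(n,"wrist")[:2]])
cv2.imwrite("pics/w3.png",im[:,:,::-1])
x,y,z=P[...,0],P[...,1],P[...,2]
n=ok&(abs(x-590)<30)&(abs(y+88)<30)
h,e=np.histogram(z[n],np.arange(20,110,2));print([(int(b),int(a)) for a,b in zip(h,e) if a])
m=n&(z>78);q=P[m];A=np.c_[q[:,:2]-q[:,:2].mean(0),np.ones(len(q))]
print(q.mean(0),np.linalg.lstsq(A,q[:,2],rcond=None)[0],q.min(0),q.max(0))
o=bot.get_obs();print(o["t"],o["ft_force"])
```

```text
boss_top [(array([591.1, -88.9,  77.2]), 0.76)]
pin [(array([588.2, -92.1,  15.7]), 0.95), (array([ 712.3, -163.2,   27.3]), 0.15)]
[(40, 46), (42, 1255), (44, 237), (46, 33), (48, 31), (50, 33), (52, 33), (54, 33), (56, 45), (58, 56), (60, 32), (62, 28), (64, 31), (66, 33), (68, 29), (70, 70), (72, 584), (74, 100), (76, 30), (78, 28), (80, 60), (82, 870), (84, 114)]
[578.96869402 -68.4772791  240.06544275] [2.25094405e-01 3.41562872e+00 2.40065443e+02] [ 560.00699837 -102.26874249   78.02347992] [604.93936708 -58.0237309  282.7730135 ]
10.7167 [0.66414788 0.12282513 0.13024748]
```

View pics/w3.png

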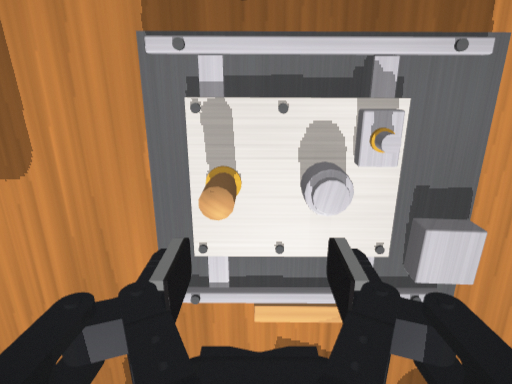

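The heights are plate 43, boss rim 73 and head top 83, so the 10 mm head lies flat on the boss and the pin is home. In the picture the head is at (329,192), the block is in its place and the gripper is clear.

```bash
python3 -c "
from cell import bot
print(bot.close_job())"
```

```text
the job is handed in; nothing more can be done
None
```

The drop pin is home in the blind hole with its head flat on the boss, the gripper is clear, and the job was handed in at about 10.7 s; during the search I pushed against the locked carriage for one stroke (wrist force at least 72 N, limit 120 N).

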